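# Clamp a filter cassette in its handwheel holder

## Task

Stand the white filter cassette upright in the open bay of the steel cassette holder, between the two guide rods and between the rubber pad and the steel back stop, with its broad faces towards pad and stop; set it down gently and let go. Then take the crank handle of the sloping handwheel and wind clockwise until the pad has pushed the cassette up against the back stop and you feel it firmly clamped, without forcing it, and let go. Leave the other things on the bench alone.

Things in the scene. Friction and masses are not known exactly. Their poses are not given: they have to be found in the camera images.
- cassette: white plastic slab with grey panels on its two broad faces, standing on edge: 60 mm wide (own x), 34 mm thick (own y), 95 mm tall (own z), 0.2 to 0.4 kg. A fall of more than 10 mm spoils it. Origin: centre of its underside. A half turn about z makes no difference. It starts on the bench left of the holder, in one of three places; bottle and beaker stand in the others.
- holder: cassette holder, fixed: steel base plate 150 (own x) by 350 mm (own y), 20 mm thick; origin: centre of the plate's underside; -x is its front, +y runs from the handwheel end to the back stop. At the -y end a white gear housing carries the sloping handwheel; a column behind it (x 85 to 110 mm) carries the readout box above the wheel.
- readout (a point): middle of the lower front edge of the white readout box over the handwheel, axes as the holder's. The box is 115 deep (+x), 130 wide (y), 30 mm high (underside 325 mm above the bench). It bars a tool that points straight down from the upper part of the handle's circle; a tool that leans as the wheel's axis leans clears it all the way round.
- bay (a point): point on the base plate (20 mm above the bench) midway between the guide rods, axes as the holder's: put the cassette's origin here, its y along this y; it then clears pad and back stop by 20 mm or more. The rods run along y, 12 mm thick, tops 38 mm above the bench, centres at x = +-41 mm: the cassette has 5 mm to spare on each side.
- stop_frame (a point): foot of the fixed steel end frame, inner face, axes as the holder's. In front of it stands the steel back stop, a plate 110 wide and 14 mm thick, top 110 mm above the bench, locked by the last user: its face is anywhere from 28 to 53 mm towards -y of this point, not measured.
- pad: black rubber pad 75 mm wide, 60 mm tall, top 100 mm above the bench; origin on its face at base plate level, midway between the rods, axes as the holder's. Starts 37 to 57 mm towards -y of bay; winding moves it to +y, 48 mm a turn. Sprung, 10 N per mm, 9 mm at most. 15 to 50 N is well clamped, 6 N slack, 80 N crushes. Drag of the drive keeps up to about 17 N when the handle is let go.
- hub (a point): point on the axis of the 120 mm aluminium handwheel, 2 mm above the face of its rim; a low 32 mm hub stands 6 mm above it. z: the wheel's axis, outwards, leaning 30 degrees from vertical to the holder's front (-x). x turns with the wheel and points to the crank handle. Winding clockwise as seen facing the wheel (a turn about -z) brings the pad forward; 0.8 to 2 turns are needed.
- crank_mid (a point): middle of the crank handle, a black sleeve 20 mm thick and 45 mm long, parallel to the wheel's axis and 50 mm from it; 24.5 mm out from hub along z; axes as hub's. It spins freely on its pin: hold it and follow the circle without turning the tool. Free winding drags 2 to 4 N (at rest the drag may read either way); after the cassette meets the stop each further 1 N adds about 6.5 N at the pad, about 1.2 N more per 0.1 rad.
- reagent_bottle: amber bottle 64 mm wide, 140 mm tall, bystander; origin: underside centre
- steel_beaker: steel beaker 68 mm wide, 85 mm tall, bystander; origin: underside centre
- clamp_ring: steel ring 64 mm wide, 14 mm tall, lying on the bench, bystander; origin: underside centre
- spanner: steel spanner lying on the bench, bystander
- sample_jar: jar 60 mm wide, 75 mm tall, bystander; origin: underside centre
- tip_box: white box 85 x 60 x 50 mm, bystander; origin: underside centre
- steel_can: steel can 70 mm wide, 110 mm tall, bystander; origin: underside centre
Things that resemble listed ones, but are neither listed nor needed, are in the scene too. Leave any green, orange or yellow look-alike of the cassette alone.

How it is judged:
By the outcome, as a careful person would: the job done as asked, in the order asked, and still so for the second after the job is handed in, with the robot touching nothing.
It also fails if it takes over 67 s, if anything falls off the work surface, if the arm or the gripper's body presses on something with over 40 N, if the wrist force passes 120 N, or if a joint passes its speed limit or range.

## Robot

A 7-joint arm with a two-finger parallel gripper is mounted at the origin on the work surface. World frame = base frame: x ahead of the robot, y to its left, z up, the work surface at z = 0. Lengths are in m, angles in rad, forces in N, time in s.
With the tool pointing down it reaches from about 0.35 to 0.9 m from the base axis. Payload 8.1 kg.
Tool frame: the origin (TCP) lies midway between the tips of the shut fingers; the grasp point (between the pads) lies arm.tcp_to_grasp behind it (arm.tcp_to_grasp is the distance from the TCP to the grasp point, in m); z points along the fingers, y is the line along which they close (so a half turn about z gives the same grasp; the last joint's range is limited). The gripper opens to 92 mm and grips with 3 to 60 N. Pads are 19 mm wide; open, the fingers measure 130 mm over their backs; the gripper's body (75 mm by 190 mm) begins 47 mm behind the grasp point.
Start: joints at [-1.398, 0.434, 0.025, 1.573, -0.012, 1.134, -0.075], TCP at [0.17, 0.601, 0.227] pointing down, gripper open.
Joint ranges: [-2.62, 2.62], [-0.44, 2.09], [-1.27, 1.32], [0.08, 2.57], [-1.32, 4.46], [0.12, 2], [-2.74, 2.74]. Speed limits (rad/s): [2.22, 2.22, 3.01, 3.01, 3.14, 3.14, 3.14].

## Interface

Orientations are given as a rotation vector (axis times angle).
In Python, from cell import observe, get_image, arm gives the robot as it stands. The module is installed in compiled form; this text tells all that it offers.
- The arm moves only by the tool drive_tool, never from a script. Its argument "steps" is a list of rows, each a list of 5 numbers: the closure, from 0 (fully open) to 1 (shut), then the shift along the world's x, y, z in mm, then the turn about the world's z in rad. In form: [[hand, x, y, z, roll], ...]. A call has 1 to 20 rows; each row shifts and turns the commanded pose from where the row before left it; what a row does not reach is not made up. A row lasts 1/12 s, in which the tool goes at most 41.7 mm and 7.16 degrees, less where a joint would pass 70% of its speed; a pose out of reach is approached as far as the arm can. A call with a gripper value outside its range is refused whole. The fingers move at their own pace and stop on an object; "grip_force" is the grip in N (left out, the last holds). Time passes only in rows, so rows that do not move let the fingers close. It gives the time, the measured TCP pose, the force, the opening and the grip force at its end, in the units of the state.
- observe(): the state, without advancing time (a new reading comes with each control period).
- get_image(name): name is "scene" or "top"; returns a dict with "image" (420x560x3 uint8, red, green, blue), "vfov" (degrees; the focal length in pixels is half the picture's height over the tangent of half this angle, whatever the lens; pixels are square), "cx", "cy" (the principal point, pixels), "xyz" and "attitude" of the camera in the world. Camera axes: x right, y down, z forward; pixel columns grow to the right and rows downward; lengths in m; the calibration is good to about 2 mm. A picture is of the moment at which its call begins. There is no depth.
- arm.sign_off(): hands the job in; it is judged then, once.
The state is a dict: "clock": time; "joints": joint angles; "dq": joint speeds; "joint_efforts": joint torques, N m; "position": TCP position; "ee_rot": TCP orientation; "force": force on the tool from outside, world axes, zero at the start; "ft_torque": the same for the moment, N m; "width": opening from 0.0 (shut) to 1.0 (fully open); "gripper_force": force on a finger pad.
Only numpy, scipy, OpenCV 4.12 (cv2) and the standard library are available. Lean on these libraries where they do the work, as an engineer would, in place of code of your own. Each camera call takes 0.05 s, during which the arm holds its last target. There are 200 camera calls.

## Working session

There is one attempt and no reset: what is moved stays moved. The work goes in short steps, Python scripts to look and compute and a tool call to move; the robot and the scene stay as the last step left them, time stands still between calls to the robot, and variables do not carry over. Pictures are saved under pics/ and viewed, at most 10 in all, crops included, and the job is handed in when it is done.

Besides the shell and the picture viewer there is one more tool, called after "Call:" as name(argument=value, ...) on one line, values as JSON. drive_tool: Moves the arm, as the interface text tells. Its arguments: {"type":"object","properties":{"steps":{"type":"array"},"grip_force":{"type":"number"}},"required":["steps"]}

```bash
mkdir -p pics; python3 - <<'E'
from cell import observe,get_image,arm
import cv2,numpy as np,pickle
s=observe();print({k:np.round(v,3).tolist() for k,v in s.items()});print(arm.tcp_to_grasp)
for n in("scene","top"):
    d=get_image(n);pickle.dump(d,open(f"pics/{n}0.pkl","wb"))
    print(n,d["vfov"],d["cx"],d["cy"],d["xyz"],d["attitude"])
    cv2.imwrite(f"pics/{n}0.png",cv2.resize(d["image"][:,:,::-1],(800,600),interpolation=cv2.INTER_CUBIC))
E
```

```text
{'clock': 0.0, 'joints': [-1.398, 0.435, 0.025, 1.574, -0.012, 1.134, -0.075], 'dq': [-0.001, -0.0, 0.002, -0.001, 0.001, 0.001, 0.002], 'joint_efforts': [-0.001, -66.784, 0.985, -31.445, -0.06, 0.043, 0.0], 'position': [0.17, 0.601, 0.226], 'ee_rot': [-0.432, -3.112, 0.003], 'force': [-0.113, -0.442, -1.09], 'ft_torque': [-0.06, -0.002, -0.041], 'gripper_force': 0.0, 'width': 0.999}
0.0188
scene 46.511352166030065 272.54792355948325 210.33344854898144 [ 1.13998492 -0.1982963   1.24095907] [-2.11968799 -1.61619535  0.44645399]
top 55.83414243433919 280.0729548054813 209.8333280257261 [ 0.37910368 -0.0108289   1.40972806] [-2.17679093  2.14619773 -0.16147394]
```

View pics/scene0.png

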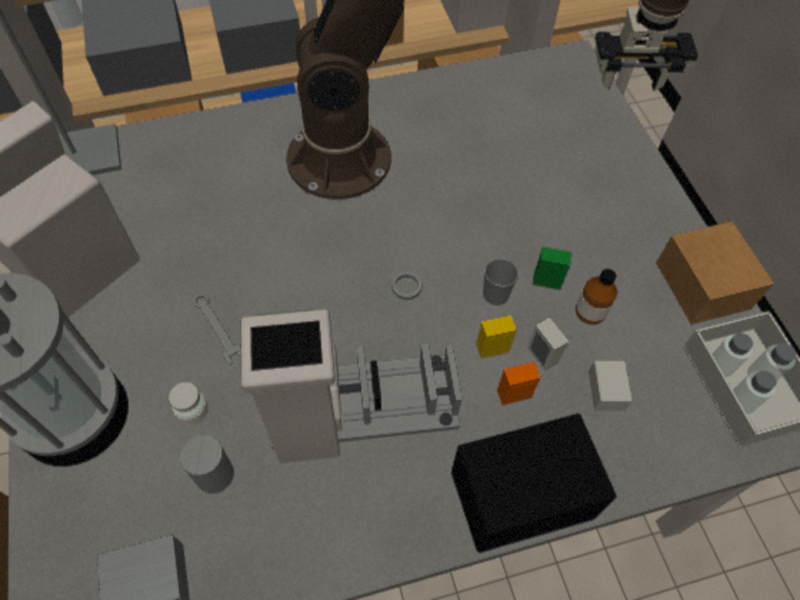

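View pics/top0.png

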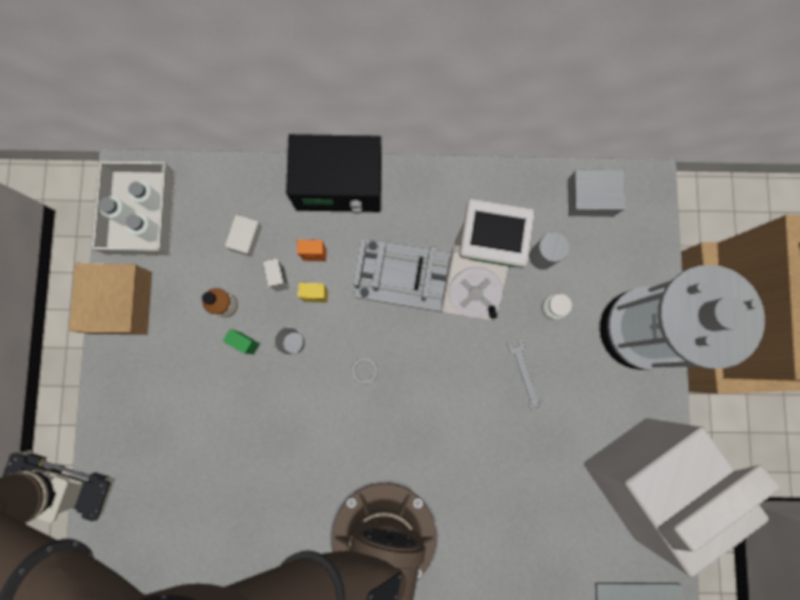

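The scene picture shows the cassette at about (548,343), between the yellow and orange look-alikes and the tip box, and the holder at (400,390). In the top picture the cassette is at (275,273), the holder bay at (403,272) and the crank handle at (492,312). Next I'll enlarge both.

```bash
cat > h.py <<'E'
import numpy as np,cv2,pickle
from scipy.spatial.transform import Rotation as R
def cam(d):
    f=d["image"].shape[0]/2/np.tan(np.radians(d["vfov"])/2)
    return f,R.from_rotvec(d["attitude"]).as_matrix(),np.array(d["xyz"])
def ray(d,p):
    f,M,c=cam(d);v=M@np.array([(p[0]-d["cx"])/f,(p[1]-d["cy"])/f,1]);return c,v
def onz(d,p,z):
    c,v=ray(d,p);return c+v*(z-c[2])/v[2]
def proj(d,X):
    f,M,c=cam(d);q=(np.atleast_2d(X)-c)@M;return np.c_[d["cx"]+f*q[:,0]/q[:,2],d["cy"]+f*q[:,1]/q[:,2]]
def load(n): return pickle.load(open(f"pics/{n}.pkl","rb"))
def crop(d,box,name,s,grid=20):
    u0,v0,u1,v1=box
    im=cv2.resize(d["image"][v0:v1,u0:u1,::-1],None,fx=s,fy=s,interpolation=cv2.INTER_CUBIC)
    for u in range(-(-u0//grid)*grid,u1,grid): cv2.putText(im,str(u),(int((u-u0+.5)*s)-8,10),0,.35,(0,0,255),1);cv2.line(im,(int((u-u0+.5)*s),12),(int((u-u0+.5)*s),18),(0,0,255),1)
    for v in range(-(-v0//grid)*grid,v1,grid): cv2.putText(im,str(v),(8,int((v-v0+.5)*s)+4),0,.35,(0,0,255),1);cv2.line(im,(0,int((v-v0+.5)*s)),(6,int((v-v0+.5)*s)),(0,0,255),1)
    cv2.imwrite(f"pics/{name}.png",im)
E
python3 - <<'E'
from h import *
t=load("top0");s=load("scene0")
print(proj(t,[[0,0,0]]),proj(s,[[0,0,0]]))
crop(t,(170,130,380,270),"c_top",3.8);crop(s,(160,175,460,335),"c_scene",2.66)
E
```

```text
[[267.74920914 374.63869405]] [[236.6126252  111.38559453]]
```

View pics/c_top.png

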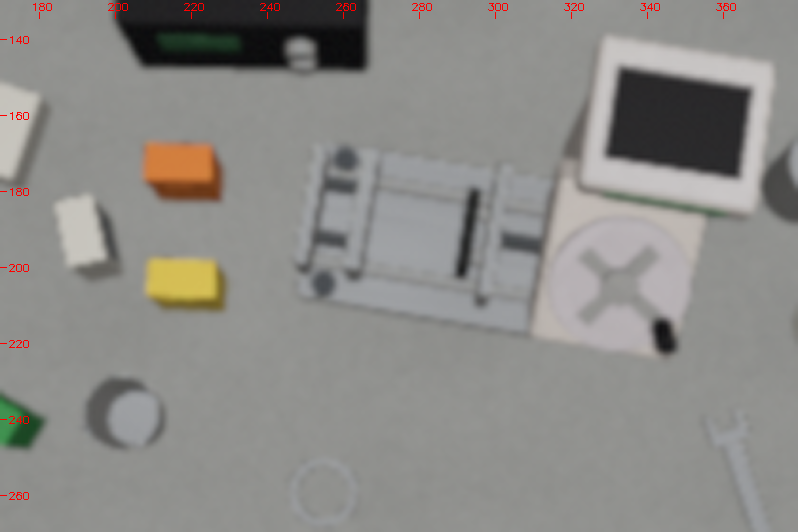

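View pics/c_scene.png

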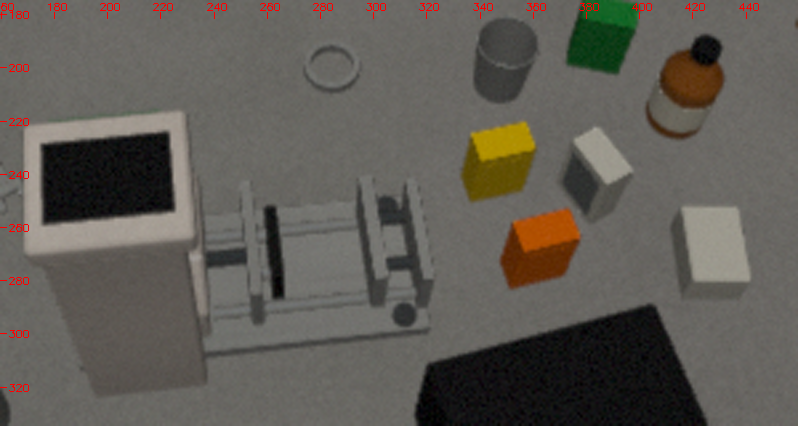

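```bash
python3 - <<'E'
from h import *
from scipy.optimize import least_squares
t=load("top0");s=load("scene0")
T=lambda x,y:np.array([170+x/3.8-.5,130+y/3.8-.5]); S=lambda x,y:np.array([160+x/2.66-.5,175+y/2.66-.5])
def rz(a):return np.array([[np.cos(a),-np.sin(a),0],[np.sin(a),np.cos(a),0],[0,0,1]])
# cassette: top corners in both views
ct=[T(55,203),T(92,195),T(107,258),T(70,268)]
cs=[S(597,128),S(632,171),S(605,183),S(570,138)]
print("cass top:",[onz(t,p,.095).round(3)[:2].tolist() for p in ct]);print("scene:",[onz(s,p,.095).round(3)[:2].tolist() for p in cs])
# white blob
im=t["image"].astype(int);m=np.zeros(im.shape[:2],np.uint8);sub=im[178:206,180:204].min(2);m[178:206,180:204]=(sub>175)
print(np.percentile(sub,[5,50,80,95]))
c=max(cv2.findContours(m,cv2.RETR_EXTERNAL,cv2.CHAIN_APPROX_NONE)[0],key=cv2.contourArea)
P=np.array([onz(t,p,.095)[:2] for p in c[:,0]]).astype(np.float32);print("blob",cv2.minAreaRect(P*1000),np.mean(P,0))
# holder: plate corners z=.02
pt={"-x+y":T(297,299),"-x edge":T(530,334)};ps={"+x+y":S(429,327),"+x edge":S(205,354)}
for k,p in pt.items():print(k,onz(t,p,.02).round(4))
for k,p in ps.items():print(k,onz(s,p,.02).round(4))
# black pad top z=.1
for n,d,q in(("t",t,[T(475,189),T(461,277)]),("s",s,[S(270,206),S(279,298)])):
  for p in q:print("pad",n,onz(d,p,.1).round(4))
print("stop top faces t",[onz(t,p,.11).round(4) for p in(T(380,160),T(352,278))],"s",[onz(s,p,.11).round(4) for p in(S(369,177),S(386,274))])
print("box front t",[onz(t,p,.355).round(4) for p in(T(581,182),T(755,211),T(603,36),T(772,65))])
print("box s",[onz(s,p,.355).round(4) for p in(S(24,127),S(185,113),S(27,255),S(193,243))])
E
```

```text
cass top: [[0.639, 0.291], [0.647, 0.259], [0.591, 0.243], [0.581, 0.276]]
scene: [[0.584, 0.278], [0.64, 0.293], [0.645, 0.261], [0.588, 0.247]]
[ 95.  142.  179.8 189. ]
blob ((615.0787963867188, 268.57666015625), (54.51335144042969, 28.681982040405273), 13.544533729553223) [0.61501044 0.2682422 ]
-x+y [0.5672 0.0804 0.02  ]
-x edge [ 0.5377 -0.1367  0.02  ]
+x+y [0.7166 0.0604 0.02  ]
+x edge [ 0.6851 -0.1606  0.02  ]
pad t [ 0.6573 -0.0802  0.1   ]
pad t [ 0.5782 -0.0685  0.1   ]
pad s [ 0.5844 -0.0671  0.1   ]
pad s [ 0.6797 -0.0835  0.1   ]
stop top faces t [array([0.6798, 0.0043, 0.11  ]), array([0.5743, 0.027 , 0.11  ])] s [array([0.5842, 0.0337, 0.11  ]), array([0.687 , 0.0189, 0.11  ])]
box front t [array([ 0.6095, -0.1426,  0.355 ]), array([ 0.5905, -0.2673,  0.355 ]), array([ 0.7178, -0.1587,  0.355 ]), array([ 0.6984, -0.2814,  0.355 ])]
box s [array([ 0.5909, -0.2652,  0.355 ]), array([ 0.6116, -0.1404,  0.355 ]), array([ 0.7003, -0.2806,  0.355 ]), array([ 0.7232, -0.1597,  0.355 ])]
```

The two views agree to about 2 mm. The cassette is at (0.6145, 0.2685) with yaw 14.7°. The holder centre is at (0.617, -0.103) with yaw -8.2°. I'll move above the cassette.

Call:
drive_tool(steps=[[0, 25, -18, 0, -0.058], [0, 25, -18, 0, -0.058], [0, 25, -18, 0, -0.058], [0, 25, -18, 0, -0.058], [0, 25, -18, 0, -0.058], [0, 25, -18, 0, -0.058], [0, 25, -19, 0, -0.058], [0, 25, -19, 0, -0.058], [0, 25, -19, 0, -0.058], [0, 25, -19, 0, -0.058], [0, 25, -19, 0, -0.058], [0, 25, -19, 0, -0.058], [0, 24, -19, 0, -0.058], [0, 24, -19, 0, -0.058], [0, 24, -19, 0, -0.058], [0, 24, -18, 0, -0.058], [0, 24, -18, 0, -0.058], [0, 24, -18, 0, -0.058], [0, 0, 0, 0, 0], [0, 0, 0, 0, 0]], grip_force=20)

```text
clock: 1.77
position: [0.6153, 0.2661, 0.226]
ee_rot: [1.93, 2.478, -0.002]
force: [-0.7, 0.6, -0.3]
width: 1.0
gripper_force: 0.0
```

```bash
cat >> h.py <<'E'
def st():
    from cell import observe
    s=observe();M=R.from_rotvec(s["ee_rot"]).as_matrix();y=M[:,1]
    print("t",round(s["clock"],2),"pos",np.round(np.array(s["position"])*1000,1),"yaw_y",round(np.degrees(np.arctan2(y[1],y[0])),2),"z",M[:,2].round(3),"F",np.round(s["force"],2),"w",round(s["width"],3),"gf",round(s["gripper_force"],1),"q",np.round(s["joints"],2))
    return s
E
python3 - <<'E'
from h import *
st()
t=load("top0");s=load("scene0")
a=np.radians(-8.2);ex=np.array([np.cos(a),np.sin(a),0]);ey=np.array([-np.sin(a),np.cos(a),0]);C=np.array([.6169,-.1029,0])
for n,d in(("top",t),("scene",s)):
    g=d["image"].astype(np.float32).mean(2)
    X=np.arange(-.084,.0841,.002);acc=0
    for yy in np.arange(.052,.1,.004):
        p=proj(d,C+np.outer(X,ex)+yy*ey+[0,0,.038]).astype(np.float32);acc=acc+cv2.remap(g,p[:,0].copy(),p[:,1].copy(),cv2.INTER_LINEAR)[:,0]
    print(n,[(int(round(x*1000)),int(v)) for x,v in zip(X,acc/12)])
E
```

```text
t 1.77 pos [615.3 266.1 226. ] yaw_y 14.17 z [-0.    -0.002 -1.   ] F [-0.66  0.62 -0.28] w 1.0 gf 0.0 q [-0.73  0.53  0.39  1.47 -0.21  1.19 -0.07]
top [(-84, 153), (-82, 149), (-80, 145), (-78, 142), (-76, 144), (-74, 154), (-72, 164), (-70, 169), (-68, 172), (-66, 172), (-64, 172), (-62, 172), (-60, 172), (-58, 172), (-56, 172), (-54, 172), (-52, 170), (-50, 167), (-48, 161), (-46, 156), (-44, 155), (-42, 158), (-40, 162), (-38, 164), (-36, 164), (-34, 166), (-32, 168), (-30, 171), (-28, 173), (-26, 174), (-24, 174), (-22, 174), (-20, 175), (-18, 174), (-16, 174), (-14, 174), (-12, 174), (-10, 174), (-8, 173), (-6, 173), (-4, 173), (-2, 172), (0, 172), (2, 171), (4, 171), (6, 170), (8, 170), (10, 170), (12, 170), (14, 171), (16, 172), (18, 172), (20, 171), (22, 170), (24, 170), (26, 169), (28, 167), (30, 164), (32, 159), (34, 154), (36, 150), (38, 151), (40, 156), (42, 160), (44, 162), (46, 162), (48, 162), (50, 164), (52, 167), (54, 168), (56, 169), (58, 169), (60, 169), (62, 169), (64, 169), (66, 168), (68, 166), (70, 162), (72, 157), (74, 154), (76, 153), (78, 154), (80, 154), 
[... 294 characters left out ...]
-40, 120), (-38, 119), (-36, 112), (-34, 104), (-32, 104), (-30, 115), (-28, 123), (-26, 125), (-24, 125), (-22, 125), (-20, 126), (-18, 126), (-16, 125), (-14, 125), (-12, 126), (-10, 126), (-8, 126), (-6, 125), (-4, 125), (-2, 125), (0, 125), (2, 124), (4, 124), (6, 124), (8, 123), (10, 123), (12, 123), (14, 123), (16, 122), (18, 121), (20, 121), (22, 122), (24, 124), (26, 124), (28, 124), (30, 123), (32, 121), (34, 118), (36, 111), (38, 108), (40, 115), (42, 120), (44, 119), (46, 110), (48, 103), (50, 105), (52, 116), (54, 121), (56, 121), (58, 122), (60, 121), (62, 121), (64, 121), (66, 121), (68, 120), (70, 120), (72, 121), (74, 121), (76, 121), (78, 119), (80, 111), (82, 93), (84, 77)]
```

Call:
drive_tool(steps=[[0, -1, 2, -20, 0.009], [0, 0, 0, -25, 0], [0, 0, 0, -25, 0], [0, 0, 0, -25, 0], [0, 0, 0, -25, 0], [0, 0, 0, -20, 0], [0, 0, 0, -20, 0], [0, 0, 0, -15, 0], [0, 0, 0, 0, 0], [0, 0, 0, 0, 0], [1, 0, 0, 0, 0], [1, 0, 0, 0, 0], [1, 0, 0, 0, 0], [1, 0, 0, 0, 0], [1, 0, 0, 0, 0], [1, 0, 0, 0, 0], [1, 0, 0, 0, 0], [1, 0, 0, 0, 0]], grip_force=25)

```text
clock: 3.27
position: [0.6137, 0.2707, 0.0524]
ee_rot: [1.914, 2.49, 0.002]
force: [0.3, -0.8, 6.0]
width: 0.648
gripper_force: 25.0
```

```bash
python3 -c "
from h import *;st()"
```

```text
t 3.27 pos [613.7 270.7  52.4] yaw_y 14.89 z [ 0.001  0.001 -1.   ] F [ 0.27 -0.77  5.96] w 0.648 gf 25.0 q [-0.7   0.69  0.32  1.64 -0.27  0.85 -0.  ]
```

Call:
drive_tool(steps=[[1, 0, 0, 10, 0], [1, 0, 0, 20, 0], [1, 0, 0, 25, 0], [1, 0, 0, 30, 0], [1, 0, 0, 30, 0], [1, 0, 0, 23, 0], [1, 1, -12, 0, -0.02], [1, 1, -24, 0, -0.033], [1, 1, -26, 0, -0.035], [1, 2, -26, 0, -0.035], [1, 2, -26, 0, -0.035], [1, 1, -26, 0, -0.035], [1, 1, -26, 0, -0.035], [1, 1, -26, 0, -0.035], [1, 1, -26, 0, -0.035], [1, 2, -26, 0, -0.035], [1, 1, -26, 0, -0.035], [1, 1, -20, 0, -0.035], [1, 1, -9, 0, 0], [1, 0, 0, 0, 0]])

```text
clock: 4.93
position: [0.6279, -0.0327, 0.1889]
ee_rot: [2.379, 2.051, -0.004]
force: [0.2, -0.4, -1.8]
width: 0.651
gripper_force: 25.0
```

```bash
python3 - <<'E'
from h import *
from cell import get_image
st()
for n,b,s in(("top",(230,140,390,250),4.9),("scene",(160,160,360,320),3.7)):
    d=get_image(n);pickle.dump(d,open(f"pics/{n}1.pkl","wb"));
d=load("scene1");crop(d,(160,160,360,310),"c_s1",4)
E
```

```text
t 4.93 pos [627.9 -32.7 188.9] yaw_y -8.47 z [-0.002 -0.002 -1.   ] F [ 0.21 -0.45 -1.83] w 0.651 gf 25.0 q [-0.38  0.5   0.51  1.64 -0.27  1.07  0.07]
```

View pics/c_s1.png

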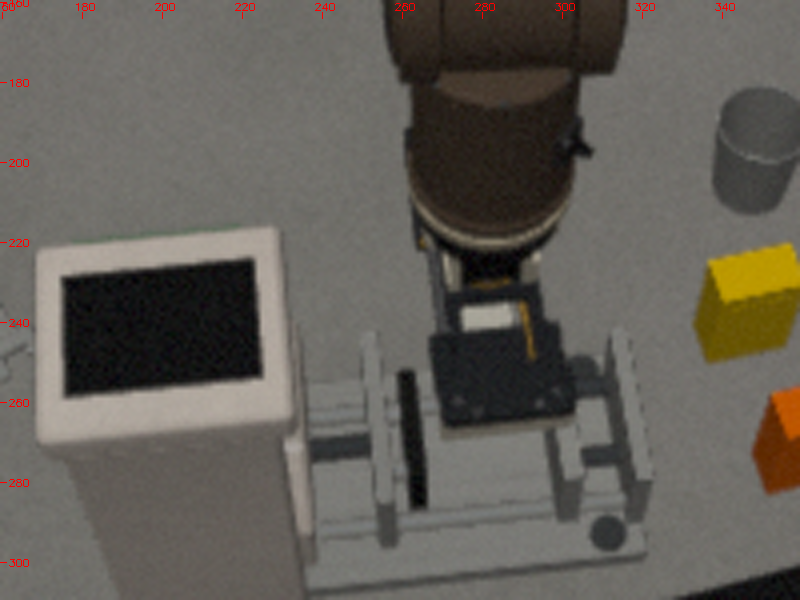

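The wrist is over the bay and the holder's pad (262,270), stop (303,275) and rods are clear of it. Next I'll lower the cassette, with a small correction.

Call:
drive_tool(steps=[[1, 1.4, 4.8, 0, 0.004], [1, 0, 0, -15, 0], [1, 0, 0, -25, 0], [1, 0, 0, -25, 0], [1, 0, 0, -15, 0], [1, 0, 0, -10, 0], [1, 0, 0, -5, 0], [1, 0, 0, 0, 0], [1, 0, 0, -5, 0], [1, 0, 0, -5, 0], [1, 0, 0, 0, 0], [1, 0, 0, 0, 0]])

```text
clock: 6.03
position: [0.6307, -0.0238, 0.085]
ee_rot: [2.37, 2.062, 0.0]
force: [0.3, 0.6, -2.8]
width: 0.654
gripper_force: 25.0
```

```bash
python3 -c "
from h import *;st()"
```

```text
t 6.03 pos [630.7 -23.8  85. ] yaw_y -7.97 z [ 0.  0. -1.] F [ 0.27  0.6  -2.82] w 0.654 gf 25.0 q [-0.35  0.62  0.46  1.74 -0.34  0.87  0.12]
```

Call:
drive_tool(steps=[[1, -0.6, -3, -4, 0], [1, 0, 0, -4, 0], [1, 0, 0, -2, 0], [1, 0, 0, 0, 0], [1, 0, 0, -1, 0], [1, 0, 0, 0, 0], [1, 0, 0, 0, 0]])

```text
clock: 6.62
position: [0.6301, -0.0268, 0.0738]
ee_rot: [2.37, 2.062, 0.0]
force: [0.8, -0.8, -3.2]
width: 0.654
gripper_force: 25.0
```

```bash
python3 -c "
from h import *;st()"
```

```text
t 6.62 pos [630.1 -26.8  73.8] yaw_y -7.96 z [ 0. -0. -1.] F [ 0.75 -0.83 -3.18] w 0.654 gf 25.0 q [-0.34  0.63  0.45  1.74 -0.35  0.85  0.13]
```

Call:
drive_tool(steps=[[1, 0, 0, -0.7, 0], [1, 0, 0, 0, 0], [1, 0, 0, -0.7, 0], [1, 0, 0, 0, 0], [1, 0, 0, 0, 0]])

```text
clock: 7.03
position: [0.6301, -0.0268, 0.0724]
ee_rot: [2.37, 2.062, 0.0]
force: [0.3, 0.6, -3.0]
width: 0.647
gripper_force: 25.0
```

```bash
python3 -c "
from h import *;st()"
```

```text
t 7.03 pos [630.1 -26.8  72.4] yaw_y -7.97 z [ 0.  0. -1.] F [ 0.25  0.62 -3.03] w 0.647 gf 25.0 q [-0.34  0.63  0.45  1.75 -0.35  0.84  0.13]
```

Call:
drive_tool(steps=[[1, 0, 0, -0.7, 0], [1, 0, 0, 0, 0], [1, 0, 0, -0.7, 0], [1, 0, 0, 0, 0], [1, 0, 0, 0, 0]])

```text
clock: 7.45
position: [0.6301, -0.0268, 0.0723]
ee_rot: [-2.37, -2.062, -0.001]
force: [-6.7, 0.1, 11.1]
width: 0.651
gripper_force: 25.0
```

```bash
python3 -c "
from h import *;st()"
```

```text
t 7.45 pos [630.1 -26.8  72.3] yaw_y -7.97 z [ 0.001  0.001 -1.   ] F [-6.71  0.13 11.06] w 0.651 gf 25.0 q [-0.34  0.63  0.45  1.75 -0.35  0.84  0.13]
```

Call:
drive_tool(steps=[[0.8, 0, 0, 0.5, 0], [0.4, 0, 0, 0, 0], [0, 0, 0, 0, 0], [0, 0, 0, 0, 0], [0, 0, 0, 0, 0], [0, 0, 0, 0, 0], [0, 0, 0, 10, 0], [0, 0, 0, 20, 0], [0, 0, 0, 30, 0], [0, 0, 0, 30, 0], [0, 0, 0, 30, 0], [0, -30, 0, 20, 0], [0, -40, 0, 0, 0], [0, -40, 0, 0, 0], [0, -40, 0, 0, 0], [0, -20, 0, 0, 0], [0, 0, 0, 0, 0]])

```text
clock: 8.87
position: [0.4555, -0.0271, 0.2119]
ee_rot: [-2.369, -2.059, 0.0]
force: [0.0, 0.2, -0.2]
width: 1.001
gripper_force: 0.0
```

```bash
python3 - <<'E'
from h import *
from cell import get_image
st()
for n in("top","scene"):pickle.dump(get_image(n),open(f"pics/{n}2.pkl","wb"))
a=load("top2");b=load("scene2")
crop(a,(240,130,380,240),"a",5.4,10);crop(b,(220,220,340,320),"b",2.4)
A=cv2.imread("pics/a.png");B=cv2.imread("pics/b.png");print(A.shape)
o=np.vstack([A]);cv2.imwrite("pics/c_t2.png",o)
E
```

```text
t 8.87 pos [455.5 -27.1 211.9] yaw_y -8.02 z [-0.002  0.002 -1.   ] F [ 0.05  0.22 -0.17] w 1.001 gf 0.0 q [-0.53  0.18  0.55  2.02 -0.12  0.98 -0.06]
(594, 756, 3)
```

View pics/c_t2.png

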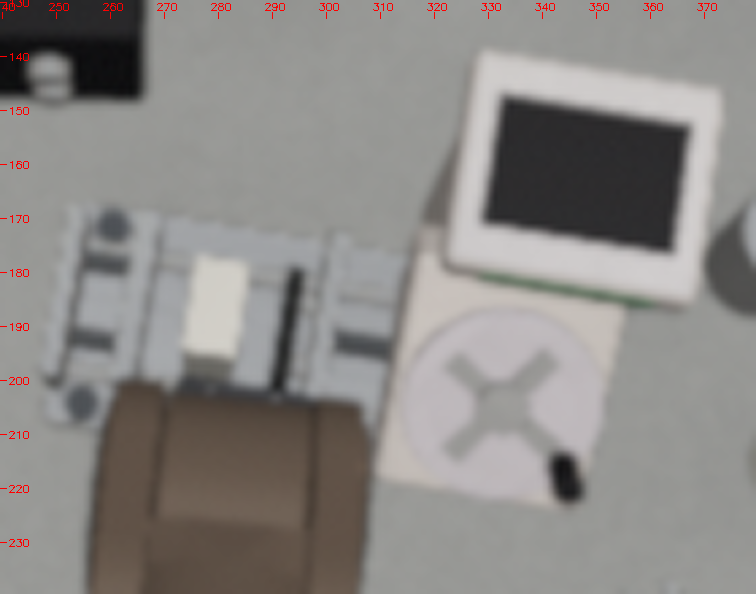

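The cassette stands upright at (280,188) between pad (293,191) and stop (267,190). The wheel centre is at about (332,205) and the crank handle at (344,217). Now I'll fit the wheel.

```bash
cat > wheel.py <<'E'
from h import *
from scipy.optimize import least_squares
from scipy.ndimage import gaussian_filter,map_coordinates
YAW=np.radians(-8.2)
ex=np.array([np.cos(YAW),np.sin(YAW),0]);ey=np.array([-np.sin(YAW),np.cos(YAW),0]);ez=np.array([0,0,1.])
n=-.5*ex+np.sqrt(.75)*ez;u=np.sqrt(.75)*ex+.5*ez;v=ey   # u: uphill, v: +y ; clockwise = about -n
C=np.array([.6169,-.1029,0])+.0015*ex
def crank(H,th,out=.0245,r=.05): return H+r*(np.cos(th)*u+np.sin(th)*v)+out*n
def blob(d,box=(312,185,360,240)):
    u0,v0,u1,v1=box;g=d["image"][v0:v1,u0:u1].max(2).astype(float);w=np.clip(110-g,0,None)*(g<100)
    k,lab,stt,cen=cv2.connectedComponentsWithStats((w>0).astype(np.uint8));
    V,U=np.mgrid[v0:v1,u0:u1];return np.array([(U*w).sum(),(V*w).sum()])/w.sum(),w
E
python3 - <<'E'
from wheel import *
from cell import get_image
ds=[load("top2")]+[get_image("top") for _ in range(5)]
d=ds[0];I=np.mean([x["image"].astype(float) for x in ds],0);dd=dict(d);dd["image"]=I
b,_=blob(dd);print("handle px",b)
c0=np.array([332.2,204.5]);pts=[];A=[]
for a in np.radians(np.arange(0,360,6)):
    deg=np.degrees(a)
    if 20<deg<75: continue            # handle (image lower right)
    r=np.arange(13,25,.1);P=c0[:,None]+r*np.array([[np.cos(a)],[np.sin(a)]])
    ch=[map_coordinates(gaussian_filter(I[:,:,k],.7),[P[1],P[0]],order=1) for k in range(3)]
    g=np.gradient(ch[1]-ch[2]) # green minus blue
    k=np.argmax(g[20:-10])+20;pts.append(P[:,k]);A.append((deg,r[k],round(g[k],2)))
print([(int(a),round(r,1),g) for a,r,g in A])
pts=np.array(pts);A=np.array(A)
ph=np.linspace(0,2*np.pi,361)
def rim(H):return proj(d,H-.002*n+.06*(np.outer(np.cos(ph),u)+np.outer(np.sin(ph),v)))
def run(sel,useh):
    def f(p):
        H=p[:3];q=rim(H);e=pts[sel]-H0(H)
        res=[]
        for x in pts[sel]:
            s=np.hypot(*(q-x).T);k=np.argmin(s);cen=q.mean(0);res.append(np.sign(np.hypot(*(x-cen))-np.hypot(*(q[k]-cen)))*s[k])
        if useh: res+=list(3*(proj(d,crank(H,p[3]))[0]-b))
        return res
    H0=lambda H:proj(d,H)[0]
    r=least_squares(f,[.57,-.2,.17,np.radians(230)],loss="soft_l1",f_scale=.3,x_scale=[.01,.01,.01,.1]);H=r.x[:3]
    e=np.array(f(r.x));print("H",H.round(4),"th",np.degrees(r.x[3]).round(1),"local",((H-C)@ex).round(4),((H-C)@ey).round(4),"rms",np.sqrt(np.mean(e**2)).round(3),"crank",crank(H,r.x[3]).round(4))
low=(A[:,0]<=200)|(A[:,0]>=340)
run(low,False);run(low,True);run(np.ones(len(A),bool),True)
E
```

```text
handle px [344.27050707 218.06705761]
[(0, np.float64(19.4), np.float64(0.21)), (6, np.float64(19.1), np.float64(0.23)), (12, np.float64(19.1), np.float64(0.18)), (18, np.float64(18.9), np.float64(0.19)), (78, np.float64(17.7), np.float64(0.24)), (84, np.float64(17.4), np.float64(0.22)), (90, np.float64(18.1), np.float64(0.21)), (96, np.float64(17.7), np.float64(0.21)), (102, np.float64(17.7), np.float64(0.2)), (108, np.float64(17.5), np.float64(0.22)), (114, np.float64(17.7), np.float64(0.2)), (119, np.float64(17.8), np.float64(0.19)), (126, np.float64(17.8), np.float64(0.25)), (132, np.float64(18.0), np.float64(0.28)), (138, np.float64(17.9), np.float64(0.27)), (144, np.float64(18.0), np.float64(0.26)), (150, np.float64(18.6), np.float64(0.28)), (156, np.float64(18.6), np.float64(0.28)), (162, np.float64(18.2), np.float64(0.27)), (168, np.float64(17.7), np.float64(0.27)), (174, np.float64(18.4), np.float64(0.26)), (180, np.float64(18.9), np.float64(0.25)), (186, np.float64(18.4), np.float64(0.24)), (192, np.float64(17.7), np.float64(0.27)), (198, np.float64(18.2), np.float64(0.25))
[... 717 characters left out ...]
t64(0.36)), (306, np.float64(18.5), np.float64(0.3)), (312, np.float64(19.0), np.float64(0.29)), (318, np.float64(18.7), np.float64(0.29)), (324, np.float64(18.4), np.float64(0.28)), (330, np.float64(19.1), np.float64(0.29)), (336, np.float64(19.3), np.float64(0.28)), (342, np.float64(19.6), np.float64(0.28)), (348, np.float64(19.1), np.float64(0.23)), (354, np.float64(19.8), np.float64(0.22))]
H [ 0.5626 -0.1998  0.1595] th 230.0 local -0.0415 -0.1037 rms 0.292 crank [ 0.5174 -0.232   0.1647]
H [ 0.5627 -0.1999  0.1583] th 235.7 local -0.0413 -0.1038 rms 0.284 crank [ 0.5206 -0.2356  0.1654]
H [ 0.5618 -0.1979  0.1715] th 235.0 local -0.0425 -0.1019 rms 1.627 crank [ 0.5193 -0.2332  0.1784]
```

```bash
python3 - <<'E'
from wheel import *
d=load("scene1");tc=np.array([.6279,-.0327,.1889]);a=np.radians(-8.47);ty=np.array([np.cos(a),np.sin(a),0]);tx=np.array([-np.sin(a),np.cos(a),0])
im=cv2.resize(d["image"][170:290,220:340,::-1],None,fx=5,fy=5,interpolation=cv2.INTER_CUBIC)
for h in range(0,260,20):
    for s,c in((0,(0,255,0)),(-.0375,(0,0,255)),(.0375,(255,0,255))):
        p=proj(d,tc+[0,0,h/1000]+s*tx)[0];q=((p-[220,170]+.5)*5).astype(int);cv2.circle(im,tuple(q),2,c,-1)
        if s==0:cv2.putText(im,str(h),tuple(q+[4,4]),0,.4,c,1)
d=load("top2");tc=np.array([.4555,-.0271,.2119])
cv2.imwrite("pics/neck.png",im)
E
```

View pics/neck.png

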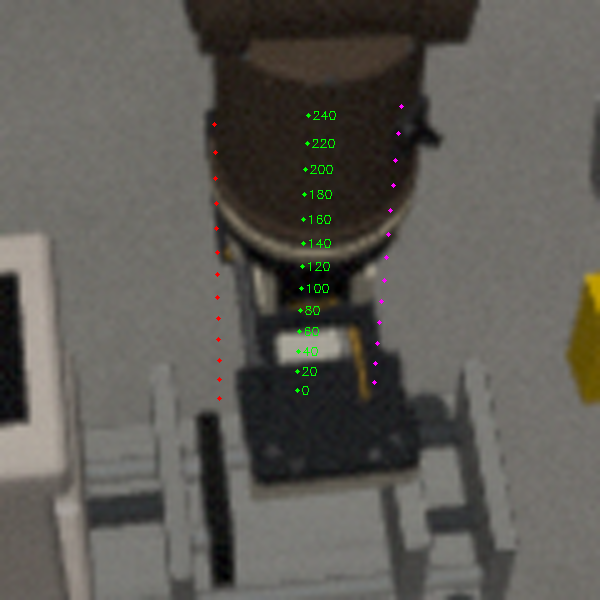

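The projection shows the gripper body reaching only about 105 mm above the TCP. A narrow neck follows, and the wide wrist starts at about 215 mm. A low straight-down tool can therefore put its body under the readout box. I'll go above the handle and turn so the fingers close along the holder's y.

Call:
drive_tool(steps=[[0, 0, -10, 8, 0.1], [0, 0, -14, 8, 0.105], [0, 4, -14, 8, 0.105], [0, 4, -14, 4, 0.105], [0, 4, -14, 0, 0.105], [0, 4, -14, 0, 0.105], [0, 4, -14, 0, 0.105], [0, 4, -14, 0, 0.105], [0, 4, -14, 0, 0.105], [0.2, 4, -14, 0, 0.105], [0.3, 4, -14, 0, 0.105], [0.4, 5, -14, 0, 0.105], [0.5, 5, -14, 0, 0.105], [0.5, 6, -14, 0, 0.105], [0.5, 6, -15, 0, 0.105], [0.5, 0, 0, 0, 0], [0.5, 0, 0, 0, 0]])

```text
clock: 10.63
position: [0.5182, -0.2349, 0.2388]
ee_rot: [-0.225, -3.133, 0.001]
force: [-0.4, -0.5, -0.2]
width: 0.512
gripper_force: 0.0
```

```bash
python3 -c "
from h import *;st()"
```

```text
t 10.63 pos [ 518.2 -234.9  238.8] yaw_y 81.79 z [-0.001 -0.    -1.   ] F [-0.38 -0.46 -0.2 ] w 0.512 gf 0.0 q [ 0.04  0.34  0.39  1.72 -0.14  1.11  1.9 ]
```

Call:
drive_tool(steps=[[0.5, -4, 0.5, -10, 0], [0.5, -4, 0.5, -20, 0], [0.5, 0, 0, -20, 0], [0.5, 0, 0, -15, 0], [0.5, 0, 0, -8, 0], [0.5, 0, 0, -5, 0], [0.5, 0, 0, 0, 0], [0.7, 0, 0, 0, 0], [0.9, 0, 0, 0, 0], [1, 0, 0, 0, 0], [1, 0, 0, 0, 0], [1, 0, 0, 0, 0], [1, 0, 0, 0, 0]], grip_force=12)

```text
clock: 11.72
position: [0.5104, -0.2324, 0.1619]
ee_rot: [0.219, 3.133, 0.001]
force: [-0.9, 3.0, 5.2]
width: 0.213
gripper_force: 12.0
```

```bash
python3 - <<'E'
from wheel import *
from cell import get_image
st();d=get_image("top");pickle.dump(d,open("pics/top3.pkl","wb"));crop(d,(290,150,390,240),"c3",6,10)
E
```

```text
t 11.72 pos [ 510.4 -232.4  161.9] yaw_y 82.0 z [ 0.001  0.001 -1.   ] F [-0.86  2.98  5.2 ] w 0.213 gf 12.0 q [ 0.06  0.4   0.37  1.84 -0.18  0.93  1.94]
```

View pics/c3.png

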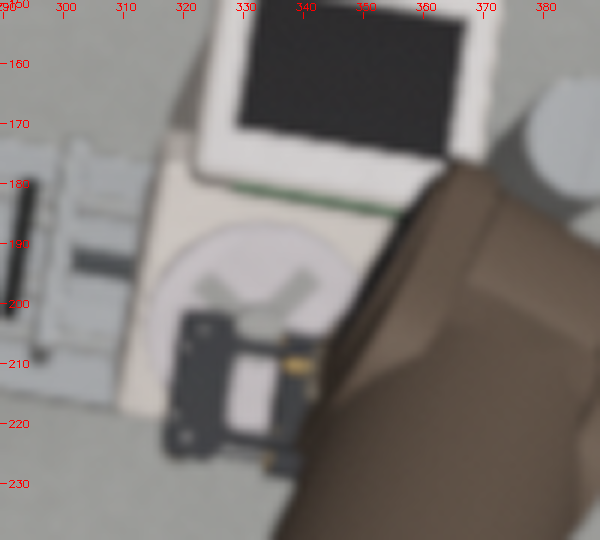

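The fingers hold the handle at 19.6 mm opening. The gripper in the picture sits clear of the readout box, whose edge is at about (340,183). I'll compute the circle steps.

```bash
cat >> wheel.py <<'E'
H0=np.array([.5625,-.1998,.160])
def rows(t0,t1,step=8,shift=(0,0,0)):
    k=max(1,int(round(abs(t0-t1)/step)));th=np.radians(np.linspace(t0,t1,k+1))
    P=np.array([crank(H0,a) for a in th])*1000;D=np.round(np.diff(np.round(P-P[0],1),axis=0),1)
    print(";".join(",".join(f"{x:g}" for x in r) for r in D))
def theta(pos,p0,t0):
    "angle from displacement since grasp p0 at angle t0"
    w=np.array(pos)-np.array(p0)+crank(H0,np.radians(t0),0)-H0
    return np.degrees(np.arctan2(w@v,w@u))%360,np.hypot(w@v,w@u)*1000
def tan_force(F,t):
    a=np.radians(t);e=np.cos(a)*u+np.sin(a)*v;tg=np.sin(a)*u-np.cos(a)*v
    print("resist along travel",round(-F@tg,2),"radial",round(F@e,2),"axial",round(F@n,2))
E
python3 - <<'E'
from wheel import *
rows(234,194);rows(194,66)
E
```

```text
-3.9,5.1,-2.7;-3.3,5.7,-2.3;-2.5,6.2,-2;-1.7,6.6,-1.5;-0.9,6.8,-1.1
-0.1,6.9,-0.6;0.8,7,-0.1;1.6,6.8,0.3;2.5,6.4,0.9;3.1,6.1,1.3;3.9,5.6,1.7;4.4,4.9,2.2;5,4.2,2.5;5.4,3.3,2.8;5.8,2.5,3.1;6,1.6,3.3;6,0.5,3.4;6,-0.3,3.5;5.9,-1.4,3.4;5.7,-2.3,3.4;5.3,-3.1,3.3
```

Call:
drive_tool(steps=[[1, -3.9, 5.1, -2.7, 0], [1, -3.3, 5.7, -2.3, 0], [1, -2.5, 6.2, -2, 0], [1, -1.7, 6.6, -1.5, 0], [1, -0.9, 6.8, -1.1, 0], [1, 0, 0, 0, 0]])

```text
clock: 12.27
position: [0.4965, -0.2009, 0.1513]
ee_rot: [-0.218, -3.132, -0.002]
force: [-5.0, -0.7, 2.8]
width: 0.212
gripper_force: 12.0
```

```bash
python3 - <<'E'
from wheel import *
s=st();t,r=theta(s["position"],[.5104,-.2324,.1619],234);print(t,r);tan_force(np.array(s["force"]),t)
E
```

```text
t 12.27 pos [ 496.5 -200.9  151.3] yaw_y 82.04 z [-0.002  0.001 -1.   ] F [-5.02 -0.65  2.8 ] w 0.212 gf 12.0 q [ 0.01  0.38  0.36  1.91 -0.17  0.89  1.89]
192.56440617034298 51.7370888491397
resist along travel 0.72 radial 3.05 axial 4.86
```

Call:
drive_tool(steps=[[1, -0.1, 6.9, -0.6, 0], [1, 0.8, 7, -0.1, 0], [1, 1.6, 6.8, 0.3, 0], [1, 2.5, 6.4, 0.9, 0], [1, 3.1, 6.1, 1.3, 0], [1, 3.9, 5.6, 1.7, 0], [1, 0, 0, 0, 0]])

```text
clock: 12.85
position: [0.5083, -0.1613, 0.1546]
ee_rot: [-0.216, -3.13, -0.003]
force: [-5.1, 2.8, 3.2]
width: 0.217
gripper_force: 12.0
```

```bash
python3 - <<'E'
from wheel import *
s=st();t,r=theta(s["position"],[.5104,-.2324,.1619],234);print(t,r);tan_force(np.array(s["force"]),t)
E
```

```text
t 12.85 pos [ 508.3 -161.3  154.6] yaw_y 82.09 z [-0.004  0.002 -1.   ] F [-5.11  2.75  3.15] w 0.217 gf 12.0 q [-0.06  0.37  0.35  1.91 -0.16  0.9   1.81]
145.81010958187133 52.7683889387522
resist along travel 0.12 radial 3.72 axial 5.45
```

Call:
drive_tool(steps=[[1, 4.4, 4.9, 2.2, 0], [1, 5, 4.2, 2.5, 0], [1, 5.4, 3.3, 2.8, 0], [1, 5.8, 2.5, 3.1, 0], [1, 6, 1.6, 3.3, 0], [1, 6, 0.5, 3.4, 0], [1, 0, 0, 0, 0]])

```text
clock: 13.43
position: [0.5422, -0.1443, 0.1724]
ee_rot: [-0.216, -3.132, -0.004]
force: [-3.3, 5.7, 4.6]
width: 0.214
gripper_force: 12.0
```

```bash
python3 - <<'E'
from wheel import *
s=st();t,r=theta(s["position"],[.5104,-.2324,.1619],234);print(t,r);tan_force(np.array(s["force"]),t);print("tool x rel hub",(np.array(s["position"])-H0)@ex)
rows(98,60,6);rows(60,0,5)
E
```

```text
t 13.43 pos [ 542.2 -144.3  172.4] yaw_y 82.11 z [-0.002  0.002 -1.   ] F [-3.35  5.73  4.62] w 0.214 gf 12.0 q [-0.09  0.39  0.35  1.82 -0.16  0.96  1.76]
98.67179276632427 51.86138179109862
resist along travel 0.47 radial 5.33 axial 6.07
tool x rel hub -0.02805546017858473
4.8,-0.2,2.8;4.7,-0.8,2.7;4.6,-1.5,2.7;4.4,-2,2.7;4.1,-2.5,2.6;3.9,-3.1,2.5
2.8,-2.8,1.8;2.6,-3,1.8;2.3,-3.3,1.6;2.1,-3.6,1.5;1.8,-3.7,1.3;1.5,-4,1.2;1.2,-4.1,1;0.8,-4.1,0.8;0.5,-4.3,0.6;0.2,-4.4,0.5;-0.1,-4.3,0.3;-0.4,-4.3,0.1
```

Call:
drive_tool(steps=[[1, 4.8, -0.5, 2.8, 0], [1, 4.7, -0.9, 2.7, 0], [1, 4.6, -1.5, 2.7, 0], [1, 4.4, -2, 2.7, 0], [1, 4.1, -2.5, 2.6, 0], [1, 3.9, -3.1, 2.5, 0], [1, 0, 0, 0, 0]])

```text
clock: 14.02
position: [0.5659, -0.1536, 0.1872]
ee_rot: [-0.218, -3.127, -0.008]
force: [-16.5, 11.2, 3.8]
width: 0.214
gripper_force: 12.0
```

```bash
cat > ck.py <<'E'
from wheel import *
s=st();t,r=theta(s["position"],[.5104,-.2324,.1619],234);print(t,r);tan_force(np.array(s["force"]),t);print("tool x rel hub",(np.array(s["position"])-H0)@ex)
E
python3 ck.py
```

```text
t 14.02 pos [ 565.9 -153.6  187.2] yaw_y 82.04 z [-0.006  0.005 -1.   ] F [-16.48  11.25   3.84] w 0.214 gf 12.0 q [-0.08  0.42  0.36  1.74 -0.17  1.02  1.77]
65.0640991505618 50.14231078727637
resist along travel 16.03 radial 2.23 axial 12.28
tool x rel hub -0.003195511131076867
```

Call:
drive_tool(steps=[[1, -3, 1, 0, 0], [0.75, -2, 0, 0, 0], [0.65, 0, 0, 0, 0], [0.65, 0, 0, -5, 0], [0.65, 0, 0, -6, 0], [0.65, 0, 0, -6, 0], [0.65, 0, 0, 0, 0]])

```text
clock: 14.6
position: [0.5627, -0.156, 0.17]
ee_rot: [-0.22, -3.132, -0.0]
force: [-0.7, 0.3, -0.7]
width: 0.351
gripper_force: 0.0
```

```bash
python3 ck.py; python3 - <<'E'
from wheel import *
from cell import get_image
d=get_image("scene");pickle.dump(d,open("pics/scene4.pkl","wb"));crop(d,(160,150,310,260),"c4",5.3,10)
E
```

```text
t 14.6 pos [ 562.7 -156.   170. ] yaw_y 81.97 z [-0.002  0.    -1.   ] F [-0.72  0.3  -0.69] w 0.351 gf 0.0 q [-0.07  0.43  0.35  1.77 -0.18  0.98  1.78]
76.69845513488578 43.79436281296201
resist along travel 1.01 radial -0.04 axial -0.22
tool x rel hub -0.006002789084773888
```

View pics/c4.png

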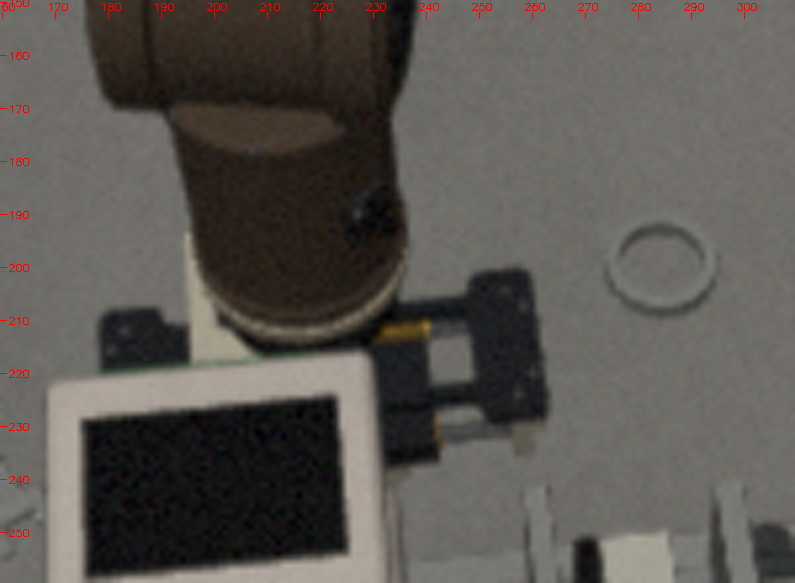

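```bash
python3 - <<'E'
from wheel import *
ph=np.linspace(0,2*np.pi,721)
for n_,tc,low,l,r_ in(("scene1",[.6279,-.0327,.1889],(281.5,219.2),(262.9,207.5),(301.5,207.5)),("scene4",[.5627,-.156,.170],(216.1,214.2),(196.7,199.5),(236.3,196.7))):
    d=load(n_);tc=np.array(tc);f,M,c=cam(d)
    def q(h,r):
        p=proj(d,tc+np.c_[r*np.cos(ph),r*np.sin(ph),0*ph+h]);return p
    fn=lambda x:[q(*x)[:,1].max()-low[1],np.ptp(q(*x)[:,0])-(r_[0]-l[0])]
    s=least_squares(fn,[.2,.04]);print(n_,"ring height over TCP, radius",s.x.round(4),"xrange",q(*s.x)[:,0].min(),q(*s.x)[:,0].max())
# carrier plate far +y end corners in scene4: visible top face corners
d=load("scene4");P=lambda x,y:(160+x/5.3-.5,150+y/5.3-.5)
tc=np.array([.5627,-.156,.170])
for h in(.066,.09,.11,.13,.15):
    print(h,[(np.round([((onz(d,P(*p),.170+h)-tc)@ex)*1e3,((onz(d,P(*p),.170+h)-tc)@ey)*1e3])).tolist() for p in((527,270),(547,412),(475,278),(485,418),(437,462))])
E
```

```text
scene1 ring height over TCP, radius [0.2031 0.0397] xrange 261.43086618451116 300.0308661845112
scene4 ring height over TCP, radius [0.1948 0.0421] xrange 196.68341629856332 236.28341629856328
0.066 [[-63.0, 96.0], [13.0, 96.0], [-62.0, 72.0], [12.0, 69.0], [32.0, 46.0]]
0.09 [[-48.0, 95.0], [26.0, 95.0], [-46.0, 71.0], [26.0, 68.0], [45.0, 45.0]]
0.11 [[-35.0, 94.0], [37.0, 94.0], [-34.0, 70.0], [37.0, 68.0], [56.0, 45.0]]
0.13 [[-22.0, 93.0], [49.0, 93.0], [-21.0, 70.0], [48.0, 67.0], [66.0, 45.0]]
0.15 [[-10.0, 91.0], [60.0, 92.0], [-8.0, 69.0], [59.0, 66.0], [77.0, 45.0]]
```

The carriers' tops are about 110 mm above the TCP, and the wrist ring is about 198 mm above it with a 41 mm radius. The earlier 16 N contact must be something in between. I'll probe at this lower height with loose fingers.

Call:
drive_tool(steps=[[0.65, 2, -0.3, 0, 0], [0.65, 2, -0.3, 0, 0], [0.65, 2, -0.3, 0, 0], [0.65, 1, 0, 0, 0], [0.65, 0, 0, 0, 0]])

```text
clock: 15.07
position: [0.5649, -0.1563, 0.171]
ee_rot: [-0.221, -3.124, -0.004]
force: [-32.0, 7.2, 11.0]
width: 0.348
gripper_force: 0.0
```

```bash
python3 ck.py; python3 -c "
from cell import observe;print(observe()['ft_torque'])"
```

```text
t 15.07 pos [ 564.9 -156.3  171. ] yaw_y 81.91 z [-0.01   0.003 -1.   ] F [-32.     7.16  11.03] w 0.348 gf 0.0 q [-0.07  0.44  0.35  1.75 -0.18  0.99  1.78]
73.65770161607728 44.43401997929502
resist along travel 22.59 radial -4.0 axial 25.9
tool x rel hub -0.003787363007229082
[0.32124021 1.43974047 0.07245348]
```

The straight-down body hits the box once the tool is at about hub −4 mm, so I'll back off straight away. I'll push the handle up with the finger flank as far as that allows. The remaining top section I'll turn by dragging a fingertip on the wheel face at the open front.

Call:
drive_tool(steps=[[0.65, -8, 0, 0, 0], [0.65, 0, 0, 6, 0], [0.65, 0, 0, 6, 0], [0.65, 0, 0, 5, 0], [0.65, -0.6, -4, 0, 0], [0.65, -0.6, -4, 0, 0], [0.65, -0.6, -4, 0, 0], [0.65, 0, 0, 0, 0]])

```text
clock: 15.73
position: [0.5611, -0.1687, 0.1888]
ee_rot: [0.219, 3.134, 0.002]
force: [-0.6, 3.4, 0.6]
width: 0.35
gripper_force: 1.8
```

```bash
python3 ck.py
```

```text
t 15.73 pos [ 561.1 -168.7  188.8] yaw_y 82.02 z [ 0.     0.001 -1.   ] F [-0.64  3.43  0.55] w 0.35 gf 1.8 q [-0.06  0.41  0.36  1.74 -0.17  1.02  1.8 ]
56.65138738448166 35.76720133893506
resist along travel 2.4 radial 2.38 axial 1.04
tool x rel hub -0.0058339435181094385
```

Call:
drive_tool(steps=[[0.65, -0.6, -4, 0, 0], [0.65, -0.6, -4, 0, 0], [0.65, -0.3, -3, 0, 0], [0.65, 0, -2, 0, 0], [0.65, 0, 0, 0, 0]])

```text
clock: 16.15
position: [0.5586, -0.1831, 0.1883]
ee_rot: [-0.222, -3.133, 0.001]
force: [-3.3, 1.3, -0.3]
width: 0.351
gripper_force: 1.8
```

```bash
python3 ck.py; python3 - <<'E'
from wheel import *
from cell import get_image
d=get_image("top");pickle.dump(d,open("pics/top5.pkl","wb"))
E
```

```text
t 16.15 pos [ 558.6 -183.1  188.3] yaw_y 81.91 z [-0.001 -0.001 -1.   ] F [-3.28  1.35 -0.26] w 0.351 gf 1.8 q [-0.04  0.42  0.36  1.74 -0.17  1.02  1.82]
38.58262790481513 24.34410527561289
resist along travel 2.61 radial -1.89 axial 1.49
tool x rel hub -0.006263915177806416
```

Call:
drive_tool(steps=[[0.65, 0.5, -3, 0, 0], [0.65, 0, -3, 0, 0], [0.65, 0, -3, 0, 0], [0.65, 0, 0, 0, 0]])

```text
clock: 16.53
position: [0.5592, -0.1921, 0.1886]
ee_rot: [-0.221, -3.133, 0.001]
force: [-5.8, 1.2, 0.0]
width: 0.352
gripper_force: 2.6
```

```bash
python3 ck.py; python3 - <<'E'
from wheel import *
from cell import get_image
d=get_image("top");pickle.dump(d,open("pics/top6.pkl","wb"))
E
```

```text
t 16.53 pos [ 559.2 -192.1  188.6] yaw_y 81.94 z [-0.001 -0.001 -1.   ] F [-5.82  1.15  0.02] w 0.352 gf 2.6 q [-0.02  0.42  0.37  1.73 -0.17  1.02  1.84]
17.018153148518596 21.791300978917036
resist along travel 1.8 radial -4.8 axial 2.98
tool x rel hub -0.004362356074946428
```

Call:
drive_tool(steps=[[0.65, 0, -3, 0, 0], [0.65, 0, -3, 0, 0], [0.65, 0, 0, 0, 0], [0.65, -8, 0, 0, 0], [0.8, -16, 0, 0, 0], [1, -20, -12, 0, 0], [1, 0, -18, -10, 0], [1, 0, 0, -10, 0], [1, 0, 0, -10, 0], [1, 0, 0, -5, 0], [1, 0, 0, 0, 0], [1, 0, 0, 0, 0]])

```text
clock: 17.58
position: [0.5162, -0.2262, 0.1534]
ee_rot: [-0.218, -3.134, -0.0]
force: [-0.1, -0.3, 0.1]
width: 0.006
gripper_force: 0.0
```

```bash
python3 ck.py; python3 - <<'E'
from wheel import *
from cell import get_image
d=get_image("top");pickle.dump(d,open("pics/top7.pkl","wb"))
c=d["image"][150:250,290:390];
im=cv2.resize(c[:,:,::-1],None,fx=6,fy=6,interpolation=cv2.INTER_CUBIC)
for t in range(-60,91,10):
    p=proj(d,crank(H0,np.radians(t),.04))[0];q=((p-[290,150]+.5)*6).astype(int);cv2.circle(im,tuple(q),2,(0,0,255),-1);cv2.putText(im,str(t),tuple(q+[3,-3]),0,.35,(0,0,255),1)
cv2.imwrite("pics/c7.png",im)
E
```

```text
t 17.58 pos [ 516.2 -226.2  153.4] yaw_y 82.06 z [-0.  0. -1.] F [-0.11 -0.31  0.11] w 0.006 gf 0.0 q [ 0.05  0.42  0.37  1.84 -0.18  0.92  1.93]
228.6678114661871 44.63898726746825
resist along travel 0.21 radial 0.24 axial 0.13
tool x rel hub -0.04208692555583717
```

View pics/c7.png

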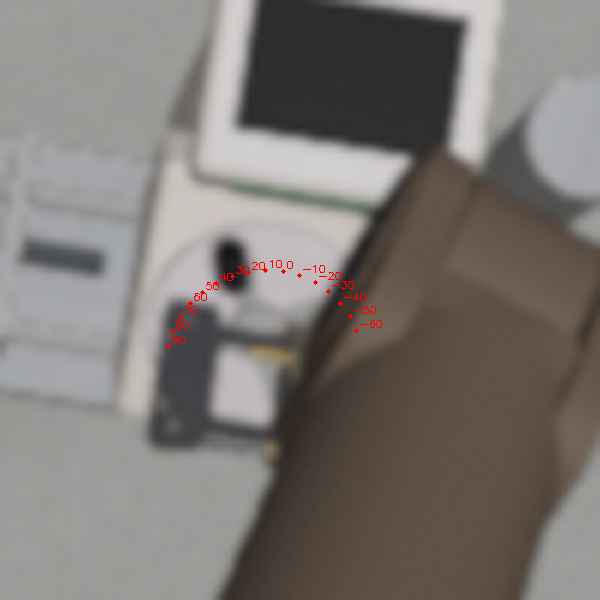

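The handle now sits at about θ = 33°, at (233,262) in the crop. Now the fingertip goes down onto the rim face at the front.

Call:
drive_tool(steps=[[1, 0, 0, -3, 0], [1, 0, 0, -3, 0], [1, 0, 0, -2, 0], [1, 0, 0, 0, 0]])

```text
clock: 17.97
position: [0.5157, -0.2268, 0.1452]
ee_rot: [-0.219, -3.133, -0.0]
force: [-0.6, -0.1, -0.0]
width: 0.003
gripper_force: 0.0
```

```bash
python3 ck.py
```

```text
t 17.97 pos [ 515.7 -226.8  145.2] yaw_y 81.99 z [-0.  0. -1.] F [-0.61 -0.1  -0.  ] w 0.003 gf 0.0 q [ 0.06  0.43  0.36  1.85 -0.19  0.9   1.94]
225.22404930207466 48.141899655755736
resist along travel -0.23 radial 0.49 axial 0.29
tool x rel hub -0.04251420302575598
```

Call:
drive_tool(steps=[[1, 0, 0, -2, 0], [1, 0, 0, -2, 0], [1, 0, 0, -2, 0], [1, 0, 0, 0, 0]])

```text
clock: 18.3
position: [0.5156, -0.2269, 0.1392]
ee_rot: [-0.22, -3.133, -0.0]
force: [-0.5, 0.4, -0.8]
width: 0.0
gripper_force: 0.0
```

```bash
python3 ck.py
```

```text
t 18.3 pos [ 515.6 -226.9  139.2] yaw_y 81.98 z [-0.001  0.    -1.   ] F [-0.52  0.43 -0.78] w 0.0 gf 0.0 q [ 0.06  0.44  0.36  1.85 -0.19  0.89  1.94]
222.85007680322803 50.42960114269208
resist along travel -0.86 radial 0.4 axial -0.39
tool x rel hub -0.04256089353668732
```

Call:
drive_tool(steps=[[1, 0, 0, -1.5, 0], [1, 0, 0, -1.5, 0], [1, 0, 0, 0, 0]])

```text
clock: 18.55
position: [0.5163, -0.2271, 0.1375]
ee_rot: [0.22, 3.133, 0.0]
force: [-3.1, 0.6, 10.4]
width: 0.005
gripper_force: 5.4
```

```bash
python3 ck.py
```

```text
t 18.55 pos [ 516.3 -227.1  137.5] yaw_y 81.98 z [ 0.001  0.    -1.   ] F [-3.09  0.57 10.37] w 0.005 gf 5.4 q [ 0.06  0.44  0.36  1.85 -0.19  0.88  1.94]
222.80228785659273 50.625245887178
resist along travel 1.59 radial -1.89 axial 10.55
tool x rel hub -0.04180532655853496
```

Contact came at z = 0.1375 with 10.5 N, which confirms the hub height of 0.160. Now the drag clockwise along the rim.

Call:
drive_tool(steps=[[1, 0.2, 0, -0.5, 0], [1, -2.5, 6.2, -2, 0], [1, -1.7, 6.6, -1.5, 0], [1, -0.9, 6.8, -1.1, 0]])

```text
clock: 18.88
position: [0.51, -0.2092, 0.1324]
ee_rot: [0.223, 3.134, -0.003]
force: [-6.4, -2.5, 9.5]
width: 0.004
gripper_force: 5.6
```

```bash
cat >> wheel.py <<'E'
def handle(lo=-90,hi=90):
    from cell import get_image
    d=get_image("top");g=cv2.GaussianBlur(d["image"].max(2).astype(np.float32),(0,0),.8)
    best=[]
    for t in range(lo,hi+1):
        q=proj(d,[crank(H0,np.radians(t),o) for o in np.linspace(.01,.04,7)]).astype(np.float32)
        best.append((cv2.remap(g,q[:,0].copy(),q[:,1].copy(),cv2.INTER_LINEAR).mean(),t))
    b=sorted(best)[:9];print("handle theta",np.median([x[1] for x in b]),[(int(x[0]),x[1]) for x in b[:6]]);return d
E
python3 ck.py;python3 -c "
from wheel import *
handle()"
```

```text
t 18.88 pos [ 510.  -209.2  132.4] yaw_y 81.86 z [-0.    -0.002 -1.   ] F [-6.37 -2.51  9.45] w 0.004 gf 5.6 q [ 0.03  0.43  0.36  1.89 -0.19  0.86  1.91]
200.27581369368758 50.51611553102194
resist along travel 3.04 radial 1.57 axial 11.16
tool x rel hub -0.050637853067140505
handle theta 9.0 [(35, 9), (35, 8), (37, 10), (38, 7), (39, 11), (41, 6)]
```

The drag works: the handle went from 33° to 9°. I'll keep going.

Call:
drive_tool(steps=[[1, -0.1, 6.9, -0.6, 0], [1, 0.8, 7, -0.1, 0], [1, 1.6, 6.8, 0.3, 0], [1, 2.5, 6.4, 0.9, 0], [1, 0, 0, 0, 0]])

```text
clock: 19.35
position: [0.5137, -0.1795, 0.1319]
ee_rot: [-0.219, -3.13, -0.001]
force: [-8.6, 1.2, 7.8]
width: 0.009
gripper_force: 5.8
```

```bash
python3 ck.py;python3 -c "
from wheel import *
handle()"
```

```text
t 19.35 pos [ 513.7 -179.5  131.9] yaw_y 81.99 z [-0.004  0.001 -1.   ] F [-8.65  1.22  7.84] w 0.009 gf 5.8 q [-0.02  0.42  0.35  1.9  -0.19  0.86  1.86]
165.56398255140385 49.65001875903834
resist along travel 0.93 radial 3.52 axial 11.15
tool x rel hub -0.051168629701462486
handle theta 25.0 [(70, 26), (71, 25), (71, 27), (72, 24), (73, 28), (73, 23)]
```

Call:
drive_tool(steps=[[1, 3.1, 6.1, 1.3, 0], [1, 3.9, 5.6, 1.7, 0], [1, 4.4, 4.9, 2.2, 0], [1, 5, 4.2, 2.5, 0], [1, 0, 0, 0, 0]])

```text
clock: 19.82
position: [0.5299, -0.1591, 0.1394]
ee_rot: [-0.22, -3.129, -0.001]
force: [-9.4, 1.0, 7.6]
width: 0.004
gripper_force: 5.1
```

```bash
python3 ck.py;python3 -c "
from wheel import *
d=handle(-90,0)
g=d['image'].max(2)
for t in range(-90,1,6):
    q=proj(d,crank(H0,np.radians(t),.03))[0].astype(int);print(t,g[q[1],q[0]],d['image'][q[1],q[0]],end='; ')"
```

```text
t 19.82 pos [ 529.9 -159.1  139.4] yaw_y 81.95 z [-0.005  0.001 -1.   ] F [-9.41  0.97  7.56] w 0.004 gf 5.1 q [-0.06  0.42  0.35  1.87 -0.18  0.88  1.81]
133.41613604701033 48.02481662176414
resist along travel 3.46 radial 2.75 axial 11.27
tool x rel hub -0.038103711217862934
handle theta -86.0 [(90, -90), (90, -89), (90, -88), (90, -87), (90, -86), (90, -85)]
-90 90 [90 77 66]; -84 91 [91 77 67]; -78 91 [91 78 67]; -72 92 [92 79 68]; -66 93 [93 79 68]; -60 93 [93 79 68]; -54 94 [94 80 69]; -48 94 [94 81 69]; -42 95 [95 81 70]; -36 94 [94 80 69]; -30 92 [92 78 67]; -24 92 [92 79 68]; -18 92 [92 78 68]; -12 93 [93 79 69]; -6 93 [93 80 69]; 0 93 [93 79 69];
```

Call:
drive_tool(steps=[[1, 5.4, 3.3, 2.8, 0], [1, 5.8, 2.5, 3.1, 0], [1, 0, 0, 0, 0], [1, -6, 0, 10, 0], [1, -10, 4, 20, 0], [1, -20, 15, 20, 0], [1, -30, 25, 10, 0], [1, -30, 30, 0, 0], [1, -10, 30, 0, 0], [0.5, 0, 20, 0, 0], [0.5, 0, 0, 0, 0]])

```text
clock: 20.78
position: [0.4374, -0.0258, 0.2063]
ee_rot: [0.21, 3.133, 0.004]
force: [0.4, -0.1, -0.3]
width: 0.103
gripper_force: 0.0
```

```bash
python3 ck.py;python3 -c "
from wheel import *
d=handle(-120,30);pickle.dump(d,open('pics/top8.pkl','wb'))
b,w=blob(d,(322,186,362,225));print(b,w.sum())
f=lambda p:proj(d,crank(H0,p[0],.0245))[0]-b
r=least_squares(f,[-1.]);print(np.degrees(r.x),r.fun)
g=d['image'].max(2);print(g[186:226:3,322:362:3])
"
```

```text
t 20.78 pos [437.4 -25.8 206.3] yaw_y 82.32 z [ 0.001  0.002 -1.   ] F [ 0.4  -0.13 -0.28] w 0.103 gf 0.0 q [-0.33  0.14  0.31  2.05 -0.06  0.95  1.44]
121.80711652531967 180.74545310486332
resist along travel -0.15 radial -0.18 axial -0.45
tool x rel hub -0.14864555018974715
handle theta -38.0 [(33, -37), (34, -38), (34, -36), (34, -39), (35, -35), (35, -40)]
[345.40077653 198.22131148] 2318.0
[-38.88860974] [ 0.22842109 -0.20790329]
[[199 198 195 188 191 194 195 195 192 178 166 128 108 123]
 [189 181 188 190 191 192 189 188 196 197 195 167 150 150]
 [186 189 188 190 190 190 191 189 181 196 196 152 150 151]
 [186 168 185 191 191 191 180  94  54 181 191 152 151 151]
 [184 156 158 187 190 170 153  70  32 154 182 153 152 150]
 [190 184 153 144 152 151 164 141  33 142 171 152 152 151]
 [188 189 156 157 156 159 189 187 169 186 154 151 150 151]
 [189 180 150 154 154 162 188 188 188 190 158 152 153 152]
 [167 152 162 174 168 153 169 187 189 186 152 152 152 150]
 [167 172 188 189 189 174 152 180 190 171 152 152 152 151]
 [190 188 189 189 188 188 181 190 190 159 152 150 151 151]
 [183 188 187 190 190 191 190 192 191 154 151 151 150 149]
 [153 153 163 166 170 180 189 192 186 151 151 150 152 150]
 [154 154 152 153 153 154 152 153 152 151 153 151 151 152]]
```

Call:
drive_tool(steps=[[1, 5, -20, 0, 0], [1, 8, -26, 0, 0], [1, 8, -26, 0, 0], [1, 8, -26, 0, 0], [1, 10, -26, 0, 0], [1, 10, -26, -5, 0], [1, 10, -26, -10, 0], [1, 10, -15, -15, 0], [1, 10, -10, -15, 0], [1, 0, 0, -10, 0], [1, 0, 0, 0, 0], [1, 0, 0, 0, 0]])

```text
clock: 21.83
position: [0.516, -0.2311, 0.1503]
ee_rot: [-0.22, -3.132, -0.001]
force: [-0.3, -0.1, 1.0]
width: 0.005
gripper_force: 0.0
```

```bash
python3 ck.py
```

```text
t 21.83 pos [ 516.  -231.1  150.3] yaw_y 81.96 z [-0.002  0.    -1.   ] F [-0.35 -0.1   1.02] w 0.005 gf 0.0 q [ 0.04  0.43  0.4   1.84 -0.21  0.92  1.96]
231.5070583666137 49.06502140072393
resist along travel 0.27 radial -0.03 axial 1.05
tool x rel hub -0.041565504694162
```

Call:
drive_tool(steps=[[1, 0, 0, -6, 0], [1, 0, 0, -4, 0], [1, 0, 0, -2, 0], [1, 0, 0, -2, 0], [1, 0, 0, 0, 0], [1, -3.3, 5.7, -2.3, 0], [1, -2.5, 6.2, -2, 0], [1, -1.7, 6.6, -1.5, 0], [1, -0.9, 6.8, -1.1, 0], [1, -0.1, 6.9, -0.7, 0], [1, 0.8, 7, -0.2, 0], [1, 0, 0, 0, 0]])

```text
clock: 22.83
position: [0.508, -0.1913, 0.1295]
ee_rot: [-0.219, -3.133, -0.001]
force: [-6.6, 0.4, 10.9]
width: 0.003
gripper_force: 6.5
```

```bash
python3 ck.py
```

```text
t 22.83 pos [ 508.  -191.3  129.5] yaw_y 82.02 z [-0.001  0.    -1.   ] F [-6.58  0.43 10.95] w 0.003 gf 6.5 q [-0.03  0.42  0.39  1.91 -0.21  0.85  1.9 ]
180.16225552878353 52.66408626283245
resist along travel 0.51 radial 0.22 axial 12.77
tool x rel hub -0.055109765606362944
```

Call:
drive_tool(steps=[[1, 1.6, 6.8, 0.2, 0], [1, 2.5, 6.4, 0.8, 0], [1, 0, 0, 0, 0], [1, -6, 0, 10, 0], [1, -10, 4, 20, 0], [1, -10, 15, 20, 0], [1, -20, 25, 20, 0], [1, -20, 30, 10, 0], [1, -10, 30, 0, 0], [0.5, 0, 25, 0, 0], [0.5, 0, 10, 0, 0], [0.5, 0, 0, 0, 0]])

```text
clock: 23.83
position: [0.4372, -0.037, 0.2107]
ee_rot: [0.212, 3.133, 0.002]
force: [0.0, 0.5, 0.2]
width: 0.172
gripper_force: 0.0
```

```bash
python3 ck.py;python3 -c "
from wheel import *
d=handle(-150,0);pickle.dump(d,open('pics/top9.pkl','wb'))
b,w=blob(d,(322,186,362,225));print(b,w.sum())
f=lambda p:proj(d,crank(H0,p[0],.0245))[0]-b
r=least_squares(f,[-1.]);print(np.degrees(r.x),r.fun)
t=r.x[0]
for s in(.01,.015): 
    P=crank(H0,t,.0245+s);print('axis pt',P.round(4),'local x',(P-H0)@ex,(P-H0)@ey)
"
```

```text
t 23.83 pos [437.2 -37.  210.7] yaw_y 82.25 z [ 0.002  0.001 -1.   ] F [0.02 0.54 0.23] w 0.172 gf 0.0 q [-0.34  0.14  0.35  2.05 -0.06  0.96  1.47]
122.81831726457608 169.51938383097206
resist along travel -0.34 radial 0.42 axial 0.23
tool x rel hub -0.14723202784536923
handle theta -98.0 [(33, -98), (33, -97), (33, -99), (34, -96), (34, -100), (35, -95)]
[348.28154206 212.42445483] 2568.0
[-98.08534521] [0.01650408 0.00649732]
axis pt [ 0.5323 -0.2455  0.1864] local x -0.02334023725462276 -0.04950298321222543
axis pt [ 0.5299 -0.2451  0.1907] local x -0.025840237254622703 -0.049502983212225425
```

The handle is at −98°, so 0.925 turns are done. Now I'll grip it again for the final part.

Call:
drive_tool(steps=[[0.5, 0, -18, 10, 0], [0.5, 5, -26, 14, 0], [0.5, 8, -26, 0, 0], [0.5, 10, -26, 0, 0], [0.5, 12, -26, 0, 0], [0.5, 12, -26, 0, 0], [0.5, 14, -26, 0, 0], [0.5, 15, -20, 0, 0], [0.5, 15, -14, 0, 0], [0.5, 0, 0, 0, 0], [0.5, 0, 0, 0, 0]])

```text
clock: 24.8
position: [0.5277, -0.2501, 0.2336]
ee_rot: [-0.224, -3.133, 0.002]
force: [-0.0, -0.3, 0.3]
width: 0.503
gripper_force: 0.0
```

```bash
python3 ck.py
```

```text
t 24.8 pos [ 527.7 -250.1  233.6] yaw_y 81.82 z [-0.001 -0.001 -1.   ] F [-0.   -0.32  0.31] w 0.503 gf 0.0 q [ 0.01  0.38  0.48  1.7  -0.19  1.11  1.97]
292.9136074070883 60.22471329663416
resist along travel 0.06 radial 0.37 axial 0.25
tool x rel hub -0.0272911727405821
```

Call:
drive_tool(steps=[[0.5, 0, 4, -10, 0], [0.5, 0, 1, -15, 0], [0.5, 0, 0, -15, 0], [0.5, 0, 0, -12, 0], [0.5, 0, 0, -8, 0], [0.5, 0, 0, -3, 0], [0.5, 0, 0, 0, 0], [0.7, 0, 0, 0, 0], [0.9, 0, 0, 0, 0], [1, 0, 0, 0, 0], [1, 0, 0, 0, 0], [1, 0, 0, 0, 0]], grip_force=20)

```text
clock: 25.8
position: [0.5285, -0.2425, 0.1712]
ee_rot: [0.219, 3.133, 0.001]
force: [-1.7, 0.6, 4.1]
width: 0.214
gripper_force: 20.0
```

```bash
sed -i 's/\[.5104,-.2324,.1619\],234/[.5277,-.2451,.1706],-98/' ck.py; python3 ck.py; python3 -c "
from wheel import *
rows(-98,-200,6)"
```

```text
t 25.8 pos [ 528.5 -242.5  171.2] yaw_y 81.99 z [ 0.001  0.001 -1.   ] F [-1.68  0.61  4.14] w 0.214 gf 20.0 q [ 0.02  0.43  0.45  1.78 -0.22  0.98  1.99]
262.3463072385442 47.274499052190414
resist along travel 0.51 radial -0.43 axial 4.46
tool x rel hub -0.02758066491600453
-4.3,1.6,-2.6;-4,2.2,-2.5;-3.9,2.6,-2.4;-3.5,3.1,-2.3;-3.3,3.5,-2.1;-2.9,3.8,-2;-2.5,4.3,-1.8;-2.1,4.5,-1.5;-1.7,4.8,-1.4;-1.2,4.9,-1.1;-0.7,5.1,-0.9;-0.3,5.2,-0.5;0.2,5.3,-0.4;0.6,5.1,0;1.2,5.2,0.2;1.6,4.9,0.5;2,4.8,0.8
```

Call:
drive_tool(steps=[[1, -4.3, 1.6, -2.6, 0], [1, -4, 2.2, -2.5, 0], [1, -3.9, 2.6, -2.4, 0], [1, -3.5, 3.1, -2.3, 0], [1, 0, 0, 0, 0]])

```text
clock: 26.22
position: [0.5123, -0.233, 0.1611]
ee_rot: [0.219, 3.133, 0.0]
force: [0.2, -0.5, 3.7]
width: 0.209
gripper_force: 20.0
```

```bash
sed -i 's/\[.5277,-.2451,.1706\]/[.5285,-.2425,.1712]/' ck.py; python3 ck.py
```

```text
t 26.22 pos [ 512.3 -233.   161.1] yaw_y 81.99 z [ 0.  0. -1.] F [ 0.25 -0.46  3.67] w 0.209 gf 20.0 q [ 0.    0.42  0.45  1.84 -0.22  0.94  1.98]
237.4670452752901 50.28786398408372
resist along travel 2.0 radial -0.77 axial 3.02
tool x rel hub -0.04495184776849982
```

Call:
drive_tool(steps=[[1, -3.3, 3.5, -2.1, 0], [1, -2.9, 3.8, -2, 0], [1, -2.5, 4.3, -1.8, 0], [1, 0, 0, 0, 0]])

```text
clock: 26.55
position: [0.5038, -0.2215, 0.1552]
ee_rot: [0.219, 3.134, -0.0]
force: [1.1, -0.2, 4.8]
width: 0.213
gripper_force: 20.0
```

```bash
python3 ck.py
```

```text
t 26.55 pos [ 503.8 -221.5  155.2] yaw_y 82.0 z [ 0. -0. -1.] F [ 1.08 -0.23  4.83] w 0.213 gf 20.0 q [-0.01  0.4   0.45  1.87 -0.22  0.91  1.97]
219.80526428184913 50.42332539139861
resist along travel 2.21 radial -2.54 axial 3.63
tool x rel hub -0.05504694149909192
```

Call:
drive_tool(steps=[[1, -2.1, 4.5, -1.5, 0], [1, -1.7, 4.8, -1.4, 0], [1, 0, 0, 0, 0]])

```text
clock: 26.8
position: [0.5, -0.2124, 0.1523]
ee_rot: [0.22, 3.133, -0.001]
force: [0.9, -3.1, 4.2]
width: 0.215
gripper_force: 20.0
```

```bash
python3 ck.py
```

```text
t 26.8 pos [ 500.  -212.4  152.3] yaw_y 81.98 z [ 0.    -0.001 -1.   ] F [ 0.94 -3.07  4.17] w 0.215 gf 20.0 q [-0.03  0.4   0.45  1.89 -0.21  0.9   1.95]
208.05970707965605 50.505996335124074
resist along travel 4.1 radial -1.51 axial 2.93
tool x rel hub -0.0600753846241517
```

Call:
drive_tool(steps=[[1, -1.2, 4.9, -1.1, 0], [1, 0, 0, 0, 0], [1, 0, 0, 0, 0]])

```text
clock: 27.05
position: [0.4988, -0.2079, 0.1513]
ee_rot: [0.22, 3.134, -0.001]
force: [0.5, -4.4, 5.0]
width: 0.213
gripper_force: 20.0
```

```bash
python3 ck.py
```

```text
t 27.05 pos [ 498.8 -207.9  151.3] yaw_y 81.97 z [ 0.    -0.001 -1.   ] F [ 0.49 -4.44  4.98] w 0.213 gf 20.0 q [-0.04  0.39  0.45  1.9  -0.21  0.89  1.94]
202.7221802104482 50.543225797963125
resist along travel 5.32 radial -1.52 axial 3.75
tool x rel hub -0.06184311155521783
```

Resistance is up 1.2 N per 0.093 rad, so it is clamping, at about 21 N. A little more.

Call:
drive_tool(steps=[[1, -0.7, 5.1, -0.9, 0], [1, -0.1, 2.6, -0.3, 0], [1, 0, 0, 0, 0], [1, 0, 0, 0, 0]])

```text
clock: 27.38
position: [0.4978, -0.2008, 0.15]
ee_rot: [0.221, 3.134, -0.002]
force: [0.7, -6.2, 6.0]
width: 0.212
gripper_force: 20.0
```

```bash
python3 ck.py
```

```text
t 27.38 pos [ 497.8 -200.8  150. ] yaw_y 81.94 z [ 0.    -0.001 -1.   ] F [ 0.69 -6.23  6.03] w 0.212 gf 20.0 q [-0.05  0.39  0.44  1.91 -0.21  0.89  1.93]
194.4466035095619 50.55988644622349
resist along travel 6.97 radial -2.72 axial 4.44
tool x rel hub -0.06385004833322937
```

About 32 N at the pad, firmly clamped. I'll let go and withdraw.

Call:
drive_tool(steps=[[0.8, 0, 0, 0, 0], [0.5, 0, 0, 0, 0], [0.2, 0, 0, 0, 0], [0.1, 0, 0, 0, 0], [0.1, 0, 0, 0, 0], [0.1, 0, 0, 5, 0], [0.1, 0, 0, 15, 0], [0.1, 0, 0, 20, 0], [0.1, 0, 0, 25, 0], [0.1, -20, 0, 20, 0], [0.1, -30, 10, 0, 0], [0.1, -30, 20, 0, 0], [0.1, 0, 20, 0, 0], [0.1, 0, 0, 0, 0], [0.1, 0, 0, 0, 0]])

```text
clock: 28.63
position: [0.4182, -0.1486, 0.2354]
ee_rot: [0.215, 3.133, 0.002]
force: [0.9, -0.9, -0.9]
width: 0.9
gripper_force: 0.0
```

```bash
python3 - <<'E'
from wheel import *
st();d=handle(-260,-90);pickle.dump(d,open("pics/top10.pkl","wb"));s=__import__("cell").get_image("scene");pickle.dump(s,open("pics/scene10.pkl","wb"))
for n_,im in(("top",d),("scene",s)):
    g=im["image"].min(2).astype(np.float32)
    Y=np.arange(.06,.14,.003)
    for x in(-.015,.01):
        p=proj(im,C+x*ex+np.outer(Y,ey)+[0,0,.115]).astype(np.float32);print(n_,x,[(int(y*1000+.5),int(k)) for y,k in zip(Y,cv2.remap(g,p[:,0].copy(),p[:,1].copy(),1)[:,0])])
E
```

```text
t 28.63 pos [ 418.2 -148.6  235.4] yaw_y 82.15 z [ 0.001  0.001 -1.   ] F [ 0.87 -0.88 -0.93] w 0.9 gf 0.0 q [-0.18  0.12  0.46  2.01 -0.06  1.03  1.74]
handle theta -199.0 [(71, -200), (71, -199), (72, -201), (73, -198), (73, -202), (74, -197)]
top -0.015 [(60, 164), (63, 162), (66, 156), (69, 134), (72, 95), (75, 60), (78, 63), (81, 113), (84, 166), (87, 193), (90, 198), (93, 199), (96, 199), (99, 199), (102, 199), (105, 198), (108, 198), (111, 197), (114, 192), (117, 179), (120, 167), (123, 164), (126, 163), (129, 161), (132, 160), (135, 162), (138, 165)]
top 0.01 [(60, 157), (63, 154), (66, 148), (69, 129), (72, 94), (75, 62), (78, 61), (81, 112), (84, 167), (87, 190), (90, 197), (93, 199), (96, 198), (99, 198), (102, 198), (105, 198), (108, 197), (111, 195), (114, 187), (117, 178), (120, 170), (123, 166), (126, 163), (129, 154), (132, 136), (135, 121), (138, 118)]
scene -0.015 [(60, 113), (63, 115), (66, 112), (69, 109), (72, 45), (75, 12), (78, 11), (81, 17), (84, 48), (87, 124), (90, 146), (93, 147), (96, 148), (99, 147), (102, 146), (105, 148), (108, 146), (111, 149), (114, 150), (117, 146), (120, 128), (123, 117), (126, 116), (129, 115), (132, 99), (135, 58), (138, 46)]
scene 0.01 [(60, 113), (63, 110), (66, 85), (69, 57), (72, 20), (75, 15), (78, 17), (81, 23), (84, 63), (87, 137), (90, 148), (93, 147), (96, 148), (99, 148), (102, 147), (105, 147), (108, 147), (111, 147), (114, 146), (117, 146), (120, 104), (123, 116), (126, 117), (129, 117), (132, 109), (135, 115), (138, 117)]
```

The cassette top spans y = 84 to 118 mm, 34 mm wide and square. It touches the pad on one side and the stop on the other, and the robot is clear.

```bash
python3 -c "
from cell import arm;print(arm.sign_off())"
```

```text
the job is handed in; nothing more can be done
None
```

The cassette stands upright in the bay, clamped against the back stop (about 32 N at the pad just before letting go), and the job is handed in at about 29 s; the readout box barred the upright tool, so I turned the top of the circle by finger pushes and rim drags, and the gripper body touched the box at up to 32 N.

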